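# Flip the refill marker of the empty parts bin

### The job

One of the three plywood parts bins on the garage bench is empty. With a fingertip, push the wooden flip marker on that bin's front rim up and over its hinge until it lies flat back over the bin, showing its other face (the one with the round disc), then take the hand away. Nothing is to be picked up: leave the bin standing where it is, and do not disturb the other two bins, their markers or the things around.

Things in the scene. Friction and masses are not known exactly. Their poses are not given: they have to be found in the camera images.
- bin_empty: Open-topped plywood parts bin, nothing in it: its bare plywood floor is seen from above. 140 mm along its x (front to back), 120 mm wide (y), 100 mm high, walls 9 mm; loose, about 0.8 kg in all. Origin: centre of its underside; z up; its front, with the marker, faces -x, roughly towards the robot.
- marker_empty (a joint): Marker's hinge, rad. 0: lies level, sticking out forward (bin's -x) from the front rim, grooved face up, open space below. Grows as the free edge goes up and over towards bin's +x; 1.57 upright; 3.14 (stop): level, back over the bin's mouth, disc face up. Stiff: stays at any angle it is left at, never falls; about 1 N at the free edge moves it. Starts at 0 to 0.25.
- marker_empty_edge (a point): Middle of the free edge of the marker of bin_empty, a flat wooden paddle 70 mm wide (along the bin's y), 6 mm thick, 70 mm from hinge axis to free edge, 0.05 kg. The point is at half its thickness and moves with it.
- marker_empty_hinge (a point): Middle of the hinge axis of the marker of bin_empty, 65 mm in front of the bin's origin and 104 mm above it; the axis runs along the bin's y. Fixed to the bin. Just under the level marker: a ledge 10 mm out from the front wall, 60 mm wide, and a 10 mm batten across the bin's mouth 47 mm behind the axis.
- bin_dowels: Open-topped plywood parts bin, filled with thirteen round wooden dowels of 23 mm diameter lying front to back, up to 86 mm high. 140 mm along its x (front to back), 120 mm wide (y), 100 mm high, walls 9 mm; loose, about 0.92 kg in all. Origin: centre of its underside; z up; its front, with the marker, faces -x, roughly towards the robot.
- marker_dowels (a joint): Marker's hinge, rad. 0: lies level, sticking out forward (bin's -x) from the front rim, grooved face up, open space below. Grows as the free edge goes up and over towards bin's +x; 1.57 upright; 3.14 (stop): level, back over the bin's mouth, disc face up. Stiff: stays at any angle it is left at, never falls; about 1 N at the free edge moves it. Starts at 0 to 0.25.
- marker_dowels_edge (a point): Middle of the free edge of the marker of bin_dowels, a flat wooden paddle 70 mm wide (along the bin's y), 6 mm thick, 70 mm from hinge axis to free edge, 0.05 kg. The point is at half its thickness and moves with it.
- marker_dowels_hinge (a point): Middle of the hinge axis of the marker of bin_dowels, 65 mm in front of the bin's origin and 104 mm above it; the axis runs along the bin's y. Fixed to the bin. Just under the level marker: a ledge 10 mm out from the front wall, 60 mm wide, and a 10 mm batten across the bin's mouth 47 mm behind the axis.
- bin_blocks: Open-topped plywood parts bin, filled with fifteen small wooden blocks of 40 x 32 x 28 mm, up to 88 mm high. 140 mm along its x (front to back), 120 mm wide (y), 100 mm high, walls 9 mm; loose, about 0.92 kg in all. Origin: centre of its underside; z up; its front, with the marker, faces -x, roughly towards the robot.
- marker_blocks (a joint): Marker's hinge, rad. 0: lies level, sticking out forward (bin's -x) from the front rim, grooved face up, open space below. Grows as the free edge goes up and over towards bin's +x; 1.57 upright; 3.14 (stop): level, back over the bin's mouth, disc face up. Stiff: stays at any angle it is left at, never falls; about 1 N at the free edge moves it. Starts at 0 to 0.25.
- marker_blocks_edge (a point): Middle of the free edge of the marker of bin_blocks, a flat wooden paddle 70 mm wide (along the bin's y), 6 mm thick, 70 mm from hinge axis to free edge, 0.05 kg. The point is at half its thickness and moves with it.
- marker_blocks_hinge (a point): Middle of the hinge axis of the marker of bin_blocks, 65 mm in front of the bin's origin and 104 mm above it; the axis runs along the bin's y. Fixed to the bin. Just under the level marker: a ledge 10 mm out from the front wall, 60 mm wide, and a 10 mm batten across the bin's mouth 47 mm behind the axis.
- glue_bottle: Glue bottle standing on the bench, 60 mm in diameter, 170 mm high, 0.35 kg; origin at the centre of its underside. Not part of the job.
- tape_measure: Tape measure standing on the bench, 70 x 38 mm, 64 mm high, 0.3 kg; origin at the centre of its underside. Not part of the job.
Not all that is in view belongs to the job. What is shaped like the bin_empty but red or turquoise is not meant.

How it is judged:
By the outcome, as a careful person would: the job done as asked, in the order asked, and still so for the second after the job is handed in, with the robot touching nothing.
It also fails if it takes over 50 s, if anything falls off the work surface, if the arm or the gripper's body presses on something with over 40 N, if the wrist force passes 120 N, or if a joint passes its speed limit or range.

### The arm

A 6-joint arm with a two-finger parallel gripper is mounted at the origin on the work surface. World frame = base frame: x ahead of the robot, y to its left, z up, the work surface at z = 0. Lengths are in mm, angles in rad, forces in N, time in s.
With the tool pointing down it reaches from about 275 to 750 mm from the base axis. Payload 10.2 kg.
Tool frame: the origin (TCP) lies between the finger pads; the fingertips stand 17 mm ahead of it and the grasp point (between the pads) lies 2 mm behind it (tips_ahead is the distance from the TCP to the fingertips, in mm); z points along the fingers, y is the line along which they close (so a half turn about z gives the same grasp; the last joint's range is limited). The gripper opens to 85 mm and grips with 20 to 120 N. Pads are 22 mm wide; open, the fingers measure 114 mm over their backs; the gripper's body (76 mm by 85 mm) begins 54 mm behind the grasp point. The pads swing forward as they close: fully open they stand 13 mm farther back than shut.
Start: joints at [1.125, 0.313, 1.498, -0, 1.331, -0.223], TCP at [116.017, 512.026, 214.194] pointing down, gripper open.
Joint ranges: [-2.94, 2.94], [-0.97, 2.17], [0.19, 2.56], [-1.23, 4.37], [0.02, 3.11], [-2.88, 2.88]. Speed limits (rad/s): [2.39, 2.39, 3.01, 3.14, 3.14, 3.14].

### API

Orientations are given as a unit quaternion [w, x, y, z].
In Python, from rig import sense, capture, finish_job, boxes_of, tips_ahead gives the robot as it stands.
- The arm moves only by the tool drive_tool, never from a script. Its argument "commands" is text: rows parted by semicolons, each of 7 numbers parted by spaces: the shift along the world's x, y, z in units of 0.1 m (1.0 is 0.1 m), then the turn, a rotation vector about the world's x, y, z in units of pi/4 rad (1.0 is pi/4 rad), then the opening in per cent of the stroke, from 0 (shut) to 100 (fully open). A call has 1 to 20 rows; each row shifts and turns the commanded pose from where the row before left it; what a row does not reach is not made up. A row lasts 1/12 s, in which the tool goes at most 41.7 mm and 7.16 degrees, less where a joint would pass 70% of its speed; a pose out of reach is approached as far as the arm can. A call with a number of a shift or a turn outside -1 to 1 is refused whole. A call with a gripper value outside its range is refused whole. The fingers move at their own pace and stop on an object; "force" is the grip in N (left out, the last holds). Time passes only in rows, so rows that do not move let the fingers close. It gives the time, the measured TCP pose, the force, the opening and the grip force at its end, in the units of the state.
- sense(): the state, without advancing time (a new reading comes with each control period).
- capture(name): name is "side" or "top"; returns a dict with "pixels" (384x512x3 uint8, blue, green, red), "fov_y" (degrees; the focal length in pixels is half the picture's height over the tangent of half this angle, whatever the lens; pixels are square), "cx", "cy" (the principal point, pixels), "position" and "attitude" of the camera in the world. Camera axes: x right, y down, z forward; pixel columns grow to the right and rows downward; lengths in mm; the calibration is good to about 2 mm. A picture is of the moment at which its call begins. There is no depth.
- finish_job(): hands the job in; it is judged then, once.
Trained networks look in a picture, given as the dict that the camera call returned (one of the last four; its "shot" number tells which), for a name from the list of things; names that differ only in an ending like _2 or _b are one class to them, and where a whole thing is asked for, a point or a joint stands for the part that bears it (a point fixed in the world has none). Each returns a list of dicts, best first, with "confidence" (0 to 1); they miss things now and then, are a little off and sometimes report something else, mostly with a low value. They report only what shows in the picture. A call takes as long as a camera call. They do not tell look-alikes from the thing itself.
- boxes_of(picture, name): "position" ([column, row] in pixels, amid what is visible of it).
The state is a dict: "time_s": time; "joints": joint angles; "dq": joint speeds; "tau": joint torques, N m; "eef_pos": TCP position; "ee_rot": TCP orientation; "force": force on the tool from outside, world axes, zero at the start; "wrist_torque": the same for the moment, N m; "grip_width": opening from 0.0 (shut) to 1.0 (fully open); "grip_force": force on a finger pad.
Only numpy, scipy, OpenCV 4.12 (cv2) and the standard library are available. Lean on these libraries where they do the work, as an engineer would, in place of code of your own. Each camera call takes 0.05 s, during which the arm holds its last target. There are 200 camera calls.

## Working session

There is one attempt and no reset: what is moved stays moved. The work goes in short steps, Python scripts to look and compute and a tool call to move; the robot and the scene stay as the last step left them, time stands still between calls to the robot, and variables do not carry over. Pictures are saved under pics/ and viewed, at most 10 in all, crops included, and the job is handed in when it is done.

Besides the shell and the picture viewer there is one more tool, called in YAML: its name, and indented under it one key for each argument. drive_tool: Moves the arm, as the interface text tells. Shifts and turns lie within -1 to 1; 1 stands for 0.1 m of shift or pi/4 rad of turn. Its arguments: {"type":"object","properties":{"commands":{"type":"string"},"force":{"type":"number"}},"required":["commands"]}

```bash
mkdir -p pics
cat > h.py <<'E'
import numpy as np, cv2
from scipy.spatial.transform import Rotation as R
from rig import *
def cam(p):
    f=p["pixels"].shape[0]/2/np.tan(np.radians(p["fov_y"])/2)
    q=np.array(p["attitude"],float)
    M=R.from_quat(q[[1,2,3,0]]).as_matrix() if q.size==4 else q.reshape(3,3)
    return f,M,np.array(p["position"],float)
def ray(p,uv):
    f,M,c=cam(p); d=M@np.array([(uv[0]-p["cx"])/f,(uv[1]-p["cy"])/f,1]); return c,d
def atz(p,uv,z):
    c,d=ray(p,uv); return c+d*(z-c[2])/d[2]
def proj(p,X):
    f,M,c=cam(p); v=M.T@(np.array(X,float)-c); return np.array([p["cx"]+f*v[0]/v[2],p["cy"]+f*v[1]/v[2]])
E
python3 - <<'E'
from h import *
for n in("top","side"):
    p=capture(n); cv2.imwrite(f"pics/{n}0.png",p["pixels"]); print(n,p["fov_y"],p["position"],p["attitude"])
    for k in("bin_empty","marker_empty","bin_dowels","bin_blocks"):
        print(k,[(np.round(b["position"]),round(b["confidence"],2)) for b in boxes_of(p,k)])
print(sense())
E
```

```text
top 49.50955710784852 [ 284.37032741    1.4447221  1380.77278811] [ 0.07761617 -0.68318133  0.72161045 -0.08073018]
bin_empty [(array([319., 176.]), 0.94), (array([259., 122.]), 0.55), (array([366., 282.]), 0.55), (array([181., 211.]), 0.42)]
marker_empty [(array([317., 198.]), 0.85), (array([277.,  97.]), 0.78), (array([394., 279.]), 0.63)]
bin_dowels [(array([184., 190.]), 0.63)]
bin_blocks [(array([255., 194.]), 0.8)]
side 52.06270425536697 [  426.76425108 -1040.04348441   914.87922453] [-0.44621153  0.89185678 -0.06976929  0.02487969]
bin_empty [(array([173., 295.]), 0.88), (array([297., 252.]), 0.67)]
marker_empty [(array([368., 210.]), 0.87), (array([175., 314.]), 0.8), (array([267., 246.]), 0.56)]
bin_dowels [(array([266., 171.]), 0.74), (array([251., 142.]), 0.5)]
bin_blocks [(array([264., 210.]), 0.83), (array([243., 168.]), 0.4)]
{'time_s': 0.5, 'joints': array([ 1.12456337e+00,  3.12928044e-01,  1.49771462e+00,  1.10125189e-05,
        1.33100895e+00, -2.23385126e-01]), 'dq': array([-2.94355794e-03, -1.42194211e-04, -6.61968998e-05, -1.48960637e-03,
        6.98437752e-04, -1.14342067e-03]), 'tau': array([-6.58892077e-04, -4.11920750e+01, -2.59773427e+01, -1.11176089e-04,
        7.21878423e-04,  7.52985898e-06]), 'eef_pos': array([116.02986967, 512.01619142, 214.17430949]), 'ee_rot': array([-1.47383184e-05,  1.11194800e-01,  9.93798629e-01, -2.60850820e-05]), 'force': array([ 0.16460218, -0.38377667, -0.24320482]), 'wrist_torque': array([-0.00051456, -0.01989754, -0.05364426]), 'grip_force': 0.0, 'grip_width': 1.001439288331963}
```

View pics/top0.png

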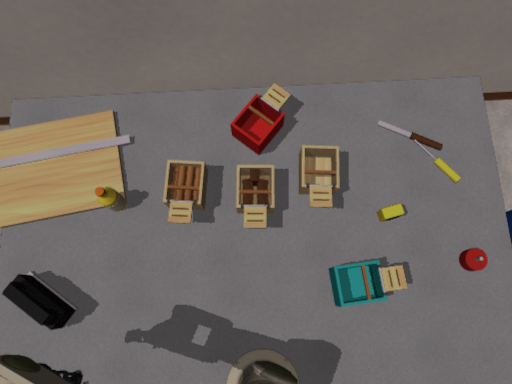

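View pics/side0.png

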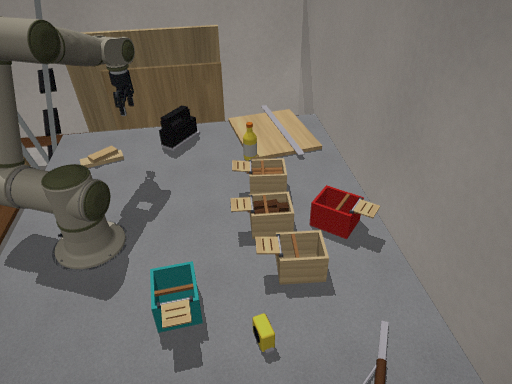

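The top view looks down with +x up and +y left. Things that could be taken for bin_empty (top pixels):
- plywood (319,170), with a bare floor
- plywood with dowels (184,190)
- plywood with blocks (255,190)
- red (258,125)
- turquoise (358,284)

I choose (319,170), which is at side pixel (302,256), and check it in a close crop.

Run:
```python
from h import *
t=cv2.imread("pics/top0.png")[135:215,285:355]; s=cv2.imread("pics/side0.png")[225:290,245:335]
a=cv2.resize(t,None,fx=5,fy=5,interpolation=2); b=cv2.resize(s,None,fx=4.4,fy=4.4,interpolation=2)
o=np.zeros((400,750,3),np.uint8); o[:400,:350]=a; o[:b.shape[0],350:350+b.shape[1]]=b
cv2.imwrite("pics/crop.png",o)
```

```text
(no output)
```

View pics/crop.png

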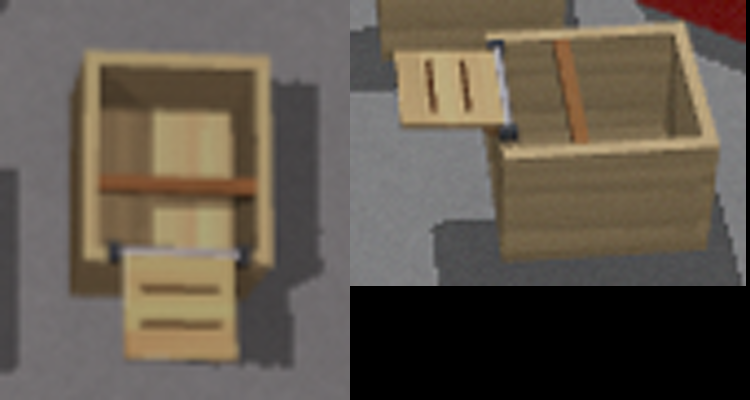

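The crop shows a plywood bin with a bare floor, an orange batten and a grooved marker forward. The rim corners are near crop (84,52), (270,55) and (270,262), and the marker edge runs (125,360)-(238,358).

Run:
```python
from h import *
p=capture("top");s=capture("side")
T=lambda u,v:(285+u/5-.5,135+v/5-.5)
S=lambda u,v:(245+(u-350)/4.4-.5,225+v/4.4-.5)
r=[atz(p,T(*c),100) for c in[(84,52),(270,55),(270,264),(84,262)]]
print(np.round(r)); 
h=[atz(p,T(*c),104) for c in[(122,250),(238,252)]]; print("hinge",np.round(h))
for z in(104,112,120): print("edge",z,[np.round(atz(p,T(*c),z)) for c in[(125,360),(238,358)]])
for c in [(395,52),(405,127)]:   # triangulate edge corners
    pass
def tri(a,b):
    c1,d1=ray(p,a);c2,d2=ray(s,b)
    l=np.linalg.lstsq(np.c_[d1,-d2],c2-c1,rcond=None)[0]; return np.round((c1+l[0]*d1+c2+l[1]*d2)/2,1)
print("tri edge L,R",tri(T(125,358),S(395,54)),tri(T(238,357),S(405,125)))
print("tri back corners",tri(T(84,52),S(678,26)),tri(T(270,55),S(716,142)))
g=tri(T(122,250),S(494,45)),tri(T(238,252),S(510,128));print("tri hinge",g)
for k in("bin_dowels","bin_blocks","glue_bottle","tape_measure"):
    print(k,[np.round(atz(p,b["position"],80)) for b in boxes_of(p,k)[:1]])
```

```text
[[ 742. -168.  100.]
 [ 733. -288.  100.]
 [ 594. -275.  100.]
 [ 602. -157.  100.]]
hinge [[ 607. -181.  104.]
 [ 602. -254.  104.]]
edge 104 [array([ 536., -177.,  104.]), array([ 534., -248.,  104.])]
edge 112 [array([ 535., -176.,  112.]), array([ 532., -246.,  112.])]
edge 120 [array([ 533., -175.,  120.]), array([ 531., -245.,  120.])]
tri edge L,R [ 535.5 -176.4  109.9] [ 532.  -246.3  111.8]
tri back corners [ 739.3 -168.    98.6] [ 729.6 -287.1  104.8]
tri hinge (array([ 604. , -180. ,  111.3]), array([ 600.3, -254. ,  105.5]))
bin_dowels [array([621., 214.,  80.])]
bin_blocks [array([594.,  -8.,  80.])]
glue_bottle [array([604., 455.,  80.])]
tape_measure [array([ 512., -441.,   80.])]
```

drive_tool:
  commands: "0.15 -0.36 0.02 0 0 0 0;0.15 -0.36 0.02 0 0 0 0;0.15 -0.36 0.02 0 0 0 0;0.15 -0.36 0.02 0 0 0 0;0.15 -0.36 0.02 0 0 0 0;0.15 -0.36 0.02 0 0 0 0;0.15 -0.36 0.02 0 0 0 0;0.15 -0.36 0.02 0 0 0 0;0.15 -0.36 0.02 0 0 0 0;0.15 -0.36 0.02 0 0 0 0;0.15 -0.36 0.02 0 0 0 0;0.15 -0.36 0.02 0 0 0 0;0.15 -0.36 0.02 0 0 0 0;0.15 -0.36 0.02 0 0 0 0;0.15 -0.36 0.02 0 0 0 0;0.15 -0.36 0.02 0 0 0 0;0.15 -0.36 0.02 0 0 0 0;0.15 -0.36 0.02 0 0 0 0;0.15 -0.36 0.02 0 0 0 0;0.15 -0.36 0.02 0 0 0 0"

```text
time_s: 2.47
eef_pos: [416.3, -210.0, 254.3]
ee_rot: [0.0, 0.111, 0.994, -0.0]
force: [1.3, 0.2, 0.6]
grip_width: -0.004
grip_force: 0.0
```

drive_tool:
  commands: "0 0 0 0 0 0.1 0;0 0 0 0 0 0.1 0;0 0 0 -0.01 -0.144 0 0;0 0 0 -0.01 -0.144 0 0;0 0 0 -0.01 -0.144 0 0;0 0 0 -0.01 -0.144 0 0;0 0 0 -0.01 -0.144 0 0;0 0 0 -0.01 -0.144 0 0;0 0 0 -0.01 -0.144 0 0;0 0 0 -0.01 -0.144 0 0;0 0 0 -0.01 -0.144 0 0;0 0 0 -0.01 -0.144 0 0;0 0 0 0 0 0 0;0 0 0 0 0 0 0"

```text
time_s: 3.63
eef_pos: [461.2, -149.0, 336.2]
ee_rot: [0.482, 0.076, 0.873, -0.024]
force: [-0.2, -0.3, 0.2]
grip_width: 0.001
grip_force: 0.0
```

Run:
```python
from h import *
s=sense(); q=s["ee_rot"]; M=R.from_quat(np.array(q)[[1,2,3,0]]).as_matrix()
print(s["eef_pos"],M.round(3),"tip",s["eef_pos"]+17*M[:,2],s["joints"].round(2), tips_ahead() if callable(tips_ahead) else tips_ahead)
```

```text
[ 461.16029262 -148.99064393  336.23084086] [[-0.524  0.156  0.838]
 [ 0.11   0.987 -0.115]
 [-0.845  0.032 -0.534]] tip [ 475.3988925  -150.93948266  327.14985517] [-0.93 -0.33  2.15  1.02  0.79 -2.88] 17.0
```

drive_tool:
  commands: "0 0 0 0.13 -0.018 -0.083 0;0 0 0 0.13 -0.018 -0.083 0;0 0 0 0.13 -0.018 -0.083 0;0 0 0 0.13 -0.018 -0.083 0;0 0 0 0.13 -0.018 -0.083 0;0 0 0 0.13 -0.018 -0.083 0;0 0 0 0.13 -0.018 -0.083 0;0 0 0 0.13 -0.018 -0.083 0;0 0 0 0.13 -0.018 -0.083 0;0 0 0 0.13 -0.018 -0.083 0;0 0 0 0.13 -0.018 -0.083 0;0 0 0 0.13 -0.018 -0.083 0;0 0 0 0.13 -0.018 -0.083 0;0 0 0 0.13 -0.018 -0.083 0;0 0 0 0.13 -0.018 -0.083 0;0 0 0 0.13 -0.018 -0.083 0;0 0 0 0.13 -0.018 -0.083 0;0 0 0 0.13 -0.018 -0.083 0;0 0 0 0.13 -0.018 -0.083 0;0 0 0 0.13 -0.018 -0.083 0"

```text
time_s: 5.3
eef_pos: [461.2, -150.4, 335.1]
ee_rot: [0.187, 0.847, 0.225, 0.444]
force: [0.1, 0.2, 0.5]
grip_width: -0.001
grip_force: 0.0
```

```bash
cat > st.py <<'E'
from h import *
s=sense(); M=R.from_quat(np.array(s["ee_rot"])[[1,2,3,0]]).as_matrix()
print(s["time_s"],"tcp",s["eef_pos"].round(1),"z",M[:,2].round(3),"y",M[:,1].round(3),"tip",(s["eef_pos"]+17*M[:,2]).round(1),"j",s["joints"].round(3),"F",s["force"].round(1))
E
python3 st.py
```

```text
5.3 tcp [ 461.2 -150.4  335.1] z [ 0.836 -0.117 -0.537] y [ 0.215 -0.829  0.516] tip [ 475.4 -152.4  326. ] j [-0.929 -0.327  2.146  1.013  0.785 -0.431] F [0.1 0.2 0.5]
```

drive_tool:
  commands: "0 0 0 0.13 -0.018 -0.083 0;0 0 0 0.13 -0.018 -0.083 0;0 0 0 0.13 -0.018 -0.083 0;0 0 0 0.13 -0.018 -0.083 0;0 0 0 0.13 -0.018 -0.083 0;0 0 0 0.13 -0.018 -0.083 0;0 -0.1 -0.2 0.13 -0.018 -0.083 0;0 -0.1 -0.2 0.13 -0.018 -0.083 0;0 -0.1 -0.2 0 0 0 0;0 -0.1 -0.2 0 0 0 0;0 0 0 0 0 0 0"

```text
time_s: 6.22
eef_pos: [460.4, -190.6, 251.9]
ee_rot: [-0.043, 0.855, -0.198, 0.477]
force: [0.1, 1.6, 0.9]
grip_width: 0.0
grip_force: 0.0
```

```bash
python3 st.py
cat > kin.py <<'E'
from h import *
from scipy.optimize import least_squares
def fk(j,P):
    h,L1,a,L2,l0,l4,d,a1=P
    z=lambda t:R.from_euler('z',t); y=lambda t:R.from_euler('y',t)
    r=z(j[0]); p=r.apply([a1,l0,h]); r=r*y(j[1]); p=p+r.apply([0,0,L1]); r=r*y(j[2]); p=p+r.apply([a,0,L2])
    r=r*z(j[3]); p=p+r.apply([0,l4,0]); r=r*y(j[4]); p=p+r.apply([0,0,d]); return p,r*z(j[5])
E
python3 - <<'E'
from kin import *
s=sense()
D=[([1.12456,.31293,1.49771,0,1.33101,-.22339],[116.03,512.02,214.17]),([-.929,-.327,2.146,1.013,.785,-.431],[461.2,-150.4,335.1]),(s["joints"],s["eef_pos"])]
for free in ([0,1,3,4,6],[0,1,3,5,6],[0,1,2,3,4,5,6]):
    def res(v):
        P=np.zeros(8);P[free]=v
        return np.concatenate([fk(j,P)[0]-x for j,x in D])
    r=least_squares(res,np.full(len(free),200.)); print(free,r.x.round(1),r.fun.round(1))
M=R.from_quat(np.array(s["ee_rot"])[[1,2,3,0]]); print((fk(s["joints"],np.zeros(8))[1].inv()*M).as_rotvec())
E
```

```text
6.2167 tcp [ 460.4 -190.6  251.9] z [ 0.833 -0.115 -0.54 ] y [-0.297 -0.918 -0.263] tip [ 474.6 -192.6  242.8] j [-1.023 -0.148  2.254  1.282  0.747  0.118] F [0.1 1.6 0.9]
[0, 1, 3, 4, 6] [155.4 442.8 385.  117.1 270.3] [-1.5 -1.2  0.8 -3.2  4.   0.1  3.4 -6.6 -0.9]
[0, 1, 3, 5, 6] [ 49.1 563.4 344.3  69.8 359.3] [ 40.2 -23.7 -70.  -31.1  -3.4  27.7 -15.1 -51.6  42.3]
[0, 1, 2, 3, 4, 5, 6] [201.4 438.7  39.  397.6 116.3  -0.  272.2] [ 0.  -0.  -0.   0.1  0.1  0.1 -0.1 -0.  -0.1]
[0.00000000e+00 5.24087787e-16 1.57079633e+00]
```

```bash
cat >> kin.py <<'E'
P0=[201.4,438.7,39,397.6,116.3,0,272.2,0]
lo=np.array([-2.94,-.97,.19,-1.23,.02,-2.88]);hi=np.array([2.94,2.17,2.56,4.37,3.11,2.88])
def ik(tip,zd,seed):
    def res(j):
        p,r=fk(j,P0); zz=r.apply([0,0,1]); return np.r_[(p+17*zz-tip)/100,(zz-zd)*3]
    best=least_squares(lambda j:np.r_[res(j),.002*(j-seed)],np.clip(seed,lo+.01,hi-.01),bounds=(lo,hi)); return best.x,np.abs(res(best.x)).max()
H=np.array([603,-217,104.])
def tipth(th,rho=55,off=14,yaw=-.07):
    s=-rho*np.cos(th)-off*np.sin(th); z=rho*np.sin(th)-off*np.cos(th)
    return H+[s*np.cos(yaw),s*np.sin(yaw),z]
def zdir(dep,yaw=-.07): return np.array([np.cos(dep)*np.cos(yaw),np.cos(dep)*np.sin(yaw),-np.sin(dep)])
E
python3 - <<'E'
from kin import *
d=np.radians
for dep0,dep1,yaw in((33,33,-.13),(33,45,-.07),(25,45,-.07),(33,33,.1),(45,45,-.07)):
    j=sense()["joints"]; print(dep0,dep1,yaw)
    W=[(np.array([500,-210,160]),dep0),(np.array([543,-213,75]),dep0)]+[(tipth(d(t)),dep0+(dep1-dep0)*t/180) for t in(20,60,90,120,150,175)]
    for t,dp in W:
        j,e=ik(t,zdir(d(dp),yaw),j); print(t.round(),j.round(2),round(e,4))
E
```

```text
33 33 -0.13
[ 500 -210  160] [-0.98  0.12  2.28  1.63  0.68  0.12] 0.0
[ 543 -213   75] [-0.88  0.42  2.23  2.04  0.69  0.12] 0.0
[ 547. -213.  110.] [-0.87  0.33  2.21  1.91  0.64  0.12] 0.0
[ 563. -214.  145.] [-0.83  0.27  2.14  1.78  0.59  0.12] 0.0
[ 589. -216.  159.] [-0.79  0.28  2.07  1.72  0.54  0.12] 0.0
[ 618. -218.  159.] [-0.74  0.33  2.    1.72  0.51  0.12] 0.0
[ 644. -220.  144.] [-0.7   0.4   1.94  1.78  0.48  0.12] 0.0
[ 656. -221.  123.] [-0.68  0.46  1.92  1.87  0.48  0.12] 0.0
33 45 -0.07
[ 500 -210  160] [-1.01  0.14  2.26  1.56  0.75  0.12] 0.0
[ 543 -213   75] [-0.91  0.43  2.21  1.93  0.73  0.12] 0.0
[ 547. -213.  110.] [-0.89  0.33  2.18  1.77  0.66  0.12] 0.0
[ 563. -214.  145.] [-0.84  0.26  2.09  1.52  0.59  0.12] 0.0
[ 589. -216.  159.] [-0.79  0.27  1.99  1.35  0.55  0.12] 0.0
[ 618. -218.  159.] [-0.73  0.32  1.89  1.22  0.52  0.12] 0.0
[ 644. -220.  144.] [-0.69  0.39  1.81  1.13  0.49  0.12] 0.0
[ 656. -221.  123.] [-0.67  0.45  1.77  1.1   0.46  0.12] 0.0
25 45 -0.07
[ 500 -210  160] [-1.07  0.2   2.33  1.78  0.89  0.12] 0.0
[ 543 -213   75] [-0.95  
[... 707 characters left out ...]
8  0.12] 0.0
[ 618. -218.  159.] [-0.83  0.38  1.92  1.46  0.75  0.12] 0.0
[ 644. -220.  144.] [-0.8   0.44  1.87  1.5   0.72  0.12] 0.0
[ 656. -221.  123.] [-0.78  0.5   1.84  1.55  0.7   0.12] 0.0
45 45 -0.07
[ 500 -210  160] [-0.92  0.1   2.13  1.09  0.64  0.12] 0.0
[ 543 -213   75] [-0.83  0.36  2.1   1.47  0.51  0.12] 0.0
[ 547. -213.  110.] [-0.82  0.29  2.07  1.29  0.53  0.12] 0.0
[ 563. -214.  145.] [-0.79  0.25  1.99  1.12  0.55  0.12] 0.0
[ 589. -216.  159.] [-0.75  0.27  1.92  1.04  0.54  0.12] 0.0
[ 618. -218.  159.] [-0.71  0.32  1.84  1.    0.53  0.12] 0.0
[ 644. -220.  144.] [-0.68  0.39  1.79  1.02  0.5   0.12] 0.0
[ 656. -221.  123.] [-0.66  0.45  1.77  1.08  0.47  0.12] 0.0
```

drive_tool:
  commands: "0.04 -0.02 -0.21 0 0 0 0;0.04 -0.02 -0.21 0 0 0 0;0.04 -0.02 -0.21 0 0 0 0;0.04 -0.02 -0.21 0 0 0 0;0.04 -0.02 -0.21 0 0 0 0;0.04 -0.02 -0.21 0 0 0 0;0.04 -0.02 -0.21 0 0 0 0;0.04 -0.02 -0.21 0 0 0 0;0 0 0 0 0 0 0;0 0 0 0 0 0 0"

```text
time_s: 7.05
eef_pos: [493.7, -205.3, 88.0]
ee_rot: [-0.043, 0.854, -0.196, 0.48]
force: [-0.1, -0.5, -0.3]
grip_width: 0.0
grip_force: 0.0
```

```bash
python3 st.py
python3 - <<'E'
from h import *
p=capture("side");t=capture("top")
a=cv2.resize(p["pixels"][195:295,210:340],None,fx=3.6,fy=3.6); b=cv2.resize(t["pixels"][140:270,270:370],None,fx=3.2,fy=3.2)
o=np.zeros((420,790,3),np.uint8); o[:360,:468]=a; o[:416,470:790]=b; cv2.imwrite("pics/c2.png",o)
E
```

```text
7.05 tcp [ 493.7 -205.3   88. ] z [ 0.837 -0.114 -0.536] y [-0.293 -0.92  -0.262] tip [ 507.9 -207.2   78.9] j [-0.955  0.374  2.324  2.012  0.751 -0.779] F [-0.1 -0.5 -0.3]
```

View pics/c2.png

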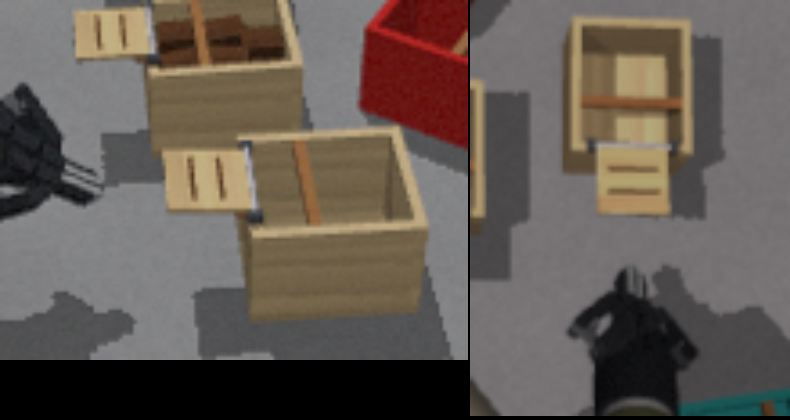

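Run:
```python
from h import *
t=capture("top");s=capture("side")
print(proj(t,[508,-207,79]),proj(t,[494,-205,88]),proj(t,[534,-211,110]),proj(s,[508,-207,79]))
print(atz(t,(320.6,223.8),79),atz(t,(321,206.2),110))
print("side tip seen",210+100/3.6,195+190/3.6)
```

```text
[318.67495406 216.34270396] [318.84564943 220.24892892] [320.66120316 206.29166448] [247.5996418  252.28388992]
[ 483.82832271 -210.97178524   79.        ] [ 534.23252301 -212.07907163  110.        ]
side tip seen 237.77777777777777 247.77777777777777
```

Run:
```python
from h import *
t=capture("top");s=capture("side")
c1,d1=ray(t,(320.6,223.8));c2,d2=ray(s,(237.8,247.8))
l=np.linalg.lstsq(np.c_[d1,-d2],c2-c1,rcond=None)[0];print(c1+l[0]*d1,c2+l[1]*d2)
o=np.zeros((400,800,3),np.uint8)
for i,(p,X) in enumerate(((t,(320,215)),(s,(242,250)))):
    m=p["pixels"][X[1]-20:X[1]+20,X[0]-20:X[0]+20]; o[:,400*i:400*i+400]=cv2.resize(m,(400,400),interpolation=0)
    q=proj(p,[508,-207,79]); c=((q-np.array(X)+20.5)*10).astype(int); cv2.drawMarker(o,(400*i+int(c[0]),int(c[1])),(0,0,255))
cv2.imwrite("pics/c3.png",o)
```

```text
[ 480.24933115 -207.16027152  102.35847112] [ 479.7122953  -207.20007656  102.28268152]
```

View pics/c3.png

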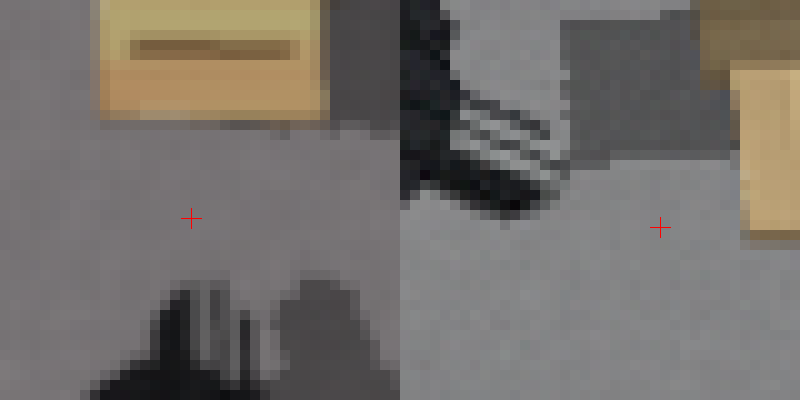

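```bash
python3 st.py
python3 - <<'E'
from rig import *
s=sense();print(s["grip_width"],tips_ahead)
E
```

```text
7.35 tcp [ 493.5 -205.7   89.3] z [ 0.837 -0.117 -0.534] y [-0.294 -0.92  -0.258] tip [ 507.8 -207.7   80.2] j [-0.955  0.371  2.325  2.015  0.75  -0.783] F [-0.7  0.5 -0.5]
0.001682267188374532 17.0
```

drive_tool:
  commands: "0 0 -0.13 0 0 0 0;0 0 -0.13 0 0 0 0;0.15 -0.01 0 0 0 0 0;0.15 -0.01 0 0 0 0 0;0.15 -0.01 0 0 0 0 0;0.15 -0.01 0 0 0 0 0;0 0 0 0 0 0 0"

```text
time_s: 7.93
eef_pos: [555.3, -209.7, 63.4]
ee_rot: [-0.042, 0.854, -0.195, 0.482]
force: [0.2, -0.5, 1.2]
grip_width: 0.001
grip_force: 0.0
```

```bash
python3 st.py
python3 - <<'E'
from h import *
p=capture("side");t=capture("top")
a=cv2.resize(p["pixels"][215:295,220:340],None,fx=4,fy=4,interpolation=2); b=cv2.resize(t["pixels"][160:260,285:355],None,fx=4,fy=4,interpolation=2)
o=np.zeros((400,760,3),np.uint8); o[:320,:480]=a; o[:400,480:760]=b; cv2.imwrite("pics/c4.png",o)
E
```

```text
7.9333 tcp [ 555.3 -209.7   63.4] z [ 0.838 -0.116 -0.533] y [-0.292 -0.921 -0.258] tip [ 569.5 -211.7   54.4] j [-0.816  0.514  2.177  2.169  0.697 -0.821] F [ 0.2 -0.5  1.2]
```

View pics/c4.png

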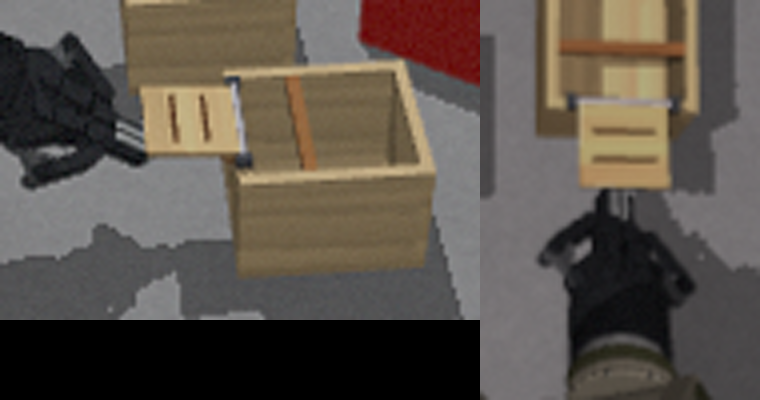

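drive_tool:
  commands: "0.08 -0.01 0 0 0 0 0;0 0 0.06 0 0 0 0;0 0 0.06 0 0 0 0;0 0 0.06 0 0 0 0;0 0 0.06 0 0 0 0;0 0 0.06 0 0 0 0;0 0 0.06 0 0 0 0;0 0 0 0 0 0 0"

```text
time_s: 8.7
eef_pos: [561.5, -210.7, 99.6]
ee_rot: [-0.041, 0.854, -0.195, 0.481]
force: [-0.2, -0.4, -0.5]
grip_width: -0.0
grip_force: 0.0
```

```bash
python3 st.py
python3 - <<'E'
from h import *
p=capture("side");t=capture("top")
a=cv2.resize(p["pixels"][215:295,220:340],None,fx=4,fy=4,interpolation=2); b=cv2.resize(t["pixels"][160:260,285:355],None,fx=4,fy=4,interpolation=2)
o=np.zeros((400,760,3),np.uint8); o[:320,:480]=a; o[:400,480:760]=b; cv2.imwrite("pics/c5.png",o)
E
```

```text
8.7 tcp [ 561.5 -210.7   99.6] z [ 0.837 -0.117 -0.534] y [-0.294 -0.92  -0.259] tip [ 575.7 -212.7   90.5] j [-0.805  0.423  2.154  2.057  0.631 -0.665] F [-0.2 -0.4 -0.5]
```

View pics/c5.png

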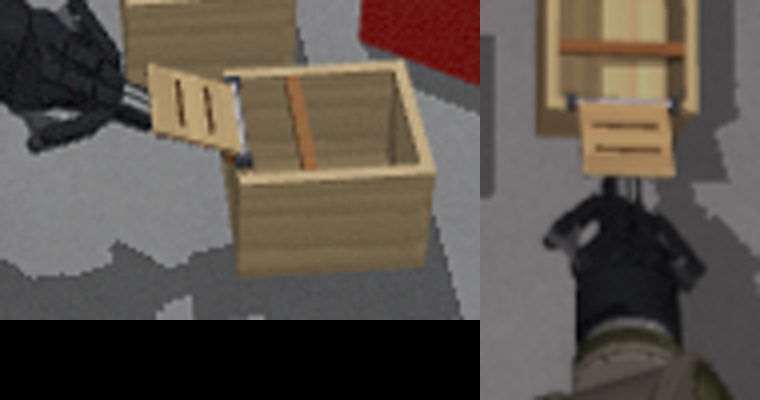

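drive_tool:
  commands: "0.02 0 0.1 0 0 0 0;0.02 0 0.1 0 0 0 0;0.06 0 0.09 0 0 0 0;0.06 -0.01 0.08 0 0 0 0;0.09 -0.01 0.06 0 0 0 0;0.09 -0.01 0.05 0 0 0 0;0.09 -0.01 0.03 0 0 0 0;0.1 -0.01 0 0 0 0 0;0.1 -0.01 0 0 0 0 0;0 0 0 0 0 0 0"

```text
time_s: 9.63
eef_pos: [625.2, -216.4, 149.0]
ee_rot: [-0.042, 0.854, -0.196, 0.48]
force: [-0.5, 0.4, -0.2]
grip_width: -0.001
grip_force: 0.0
```

```bash
python3 st.py
python3 - <<'E'
from h import *
p=capture("side");t=capture("top")
a=cv2.resize(p["pixels"][205:285,220:340],None,fx=4,fy=4,interpolation=2); b=cv2.resize(t["pixels"][150:250,285:355],None,fx=4,fy=4,interpolation=2)
o=np.zeros((400,760,3),np.uint8); o[:320,:480]=a; o[:400,480:760]=b; cv2.imwrite("pics/c6.png",o)
E
```

```text
9.6333 tcp [ 625.2 -216.4  149. ] z [ 0.837 -0.116 -0.535] y [-0.294 -0.92  -0.26 ] tip [ 639.5 -218.4  139.9] j [-0.704  0.401  1.963  1.856  0.492 -0.336] F [-0.5  0.4 -0.2]
```

View pics/c6.png

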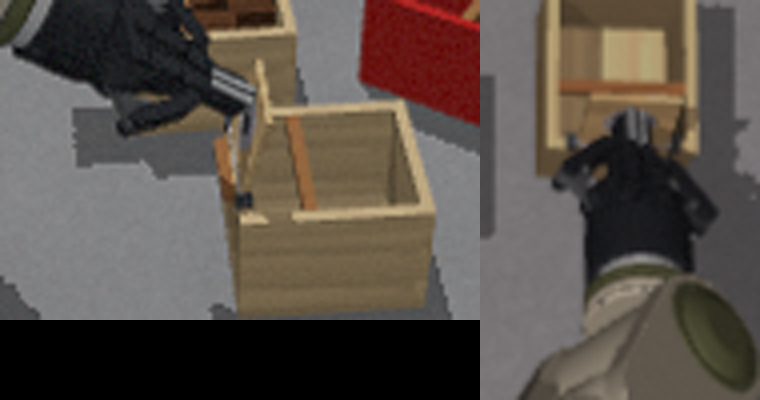

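drive_tool:
  commands: "0 0 0.05 0.02 0.148 0 0;0 0 0 0.02 0.148 0 0;0 0 0 0.02 0.148 0 0;0 0 0 0.02 0.148 0 0;0 0 0 0 0 0 0"

```text
time_s: 10.15
eef_pos: [627.8, -205.8, 149.7]
ee_rot: [-0.054, 0.898, -0.197, 0.39]
force: [-0.3, -0.2, 1.0]
grip_width: -0.001
grip_force: 0.2
```

```bash
python3 st.py
```

```text
10.15 tcp [ 627.8 -205.8  149.7] z [ 0.721 -0.056 -0.691] y [-0.311 -0.917 -0.251] tip [ 640.  -206.8  138. ] j [-0.665  0.382  1.837  1.133  0.459  0.404] F [-0.3 -0.2  1. ]
```

drive_tool:
  commands: "0 -0.02 0 0.01 0.06 0 0;0 -0.02 0 0.01 0.06 0 0;0 -0.02 0 0.01 0.06 0 0;0 -0.02 0 0.01 0.06 0 0;0 -0.01 0 0.01 0.06 0 0;0 -0.01 0 0.01 0.06 0 0;0 0 0 0 0 0 0"

```text
time_s: 10.73
eef_pos: [628.2, -215.2, 149.0]
ee_rot: [-0.049, 0.942, -0.211, 0.255]
force: [-0.0, 0.3, -0.5]
grip_width: -0.001
grip_force: 0.2
```

```bash
python3 st.py
```

```text
10.7333 tcp [ 628.2 -215.2  149. ] z [ 0.502 -0.016 -0.865] y [-0.373 -0.906 -0.199] tip [ 636.7 -215.4  134.3] j [-0.624  0.436  1.605  0.448  0.703  1.101] F [-0.   0.3 -0.5]
```

drive_tool:
  commands: "0.06 0 -0.04 0 0 0 0;0.06 0 -0.08 0 0 0 0;0.06 -0.01 -0.08 0 0 0 0;0.06 -0.01 -0.08 0 0 0 0;0.05 0 -0.08 0 0 0 0;0.03 0 -0.06 0 0 0 0;0.01 0 -0.04 0 0 0 0;0 0 0 0 0 0 0"

```text
time_s: 11.4
eef_pos: [660.4, -217.2, 101.3]
ee_rot: [-0.048, 0.942, -0.212, 0.254]
force: [0.2, -0.6, -0.5]
grip_width: 0.004
grip_force: 0.0
```

```bash
python3 st.py
python3 - <<'E'
from h import *
p=capture("side");t=capture("top")
a=cv2.resize(p["pixels"][205:285,220:340],None,fx=4,fy=4,interpolation=2); b=cv2.resize(t["pixels"][150:250,285:355],None,fx=4,fy=4,interpolation=2)
o=np.zeros((400,760,3),np.uint8); o[:320,:480]=a; o[:400,480:760]=b; cv2.imwrite("pics/c7.png",o)
E
```

```text
11.4 tcp [ 660.4 -217.2  101.3] z [ 0.499 -0.018 -0.866] y [-0.375 -0.906 -0.198] tip [ 668.9 -217.5   86.6] j [-0.592  0.557  1.55   0.463  0.631  1.1  ] F [ 0.2 -0.6 -0.5]
```

View pics/c7.png

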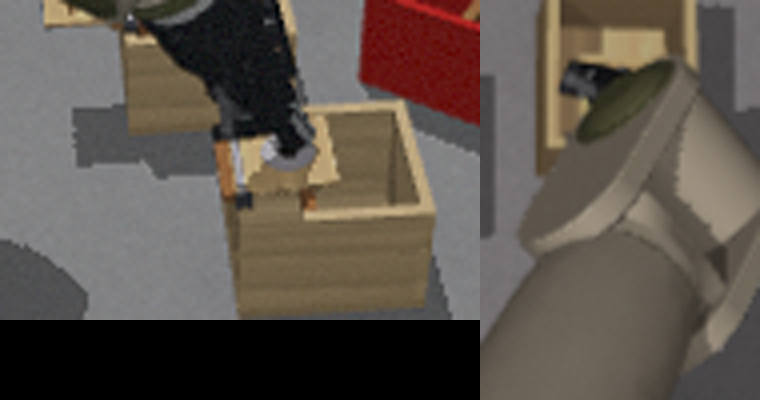

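drive_tool:
  commands: "0 0 -0.03 0 0 0 0;0 0 -0.03 0 0 0 0;0 0 0 0 0 0 0"

```text
time_s: 11.75
eef_pos: [660.8, -217.7, 96.8]
ee_rot: [-0.047, 0.942, -0.212, 0.255]
force: [0.6, -0.6, 0.7]
grip_width: -0.0
grip_force: 0.6
```

drive_tool:
  commands: "0 0 -0.03 0 0 0 0;0 0 0 0 0 0 0"

```text
time_s: 11.92
eef_pos: [661.3, -217.9, 95.8]
ee_rot: [-0.047, 0.942, -0.212, 0.256]
force: [-7.4, 1.8, 13.7]
grip_width: -0.002
grip_force: 6.7
```

drive_tool:
  commands: "0 0 0.05 0 0 0 0;0 0 0.2 0 0 0 0;0 0 0.3 0 0 0 0;0 0 0.3 0 0 0 0;-0.1 0 0.3 0 0 0 0;-0.2 0 0.2 0 0 0 0;-0.3 0 0.1 0 0 0 0;-0.35 0 0.1 0 0 0 0;-0.35 0 0 0 0 0 0;-0.35 0 0 0 0 0 0;-0.35 0 0 0 0 0 0;-0.3 0 0 0 0 0 0;0 0 0 0 0 0 0;0 0 0 0 0 0 0"

```text
time_s: 13.08
eef_pos: [430.0, -217.9, 249.2]
ee_rot: [-0.047, 0.942, -0.213, 0.255]
force: [0.7, -0.5, 0.2]
grip_width: 0.001
grip_force: 0.0
```

```bash
python3 st.py
python3 - <<'E'
from h import *
p=capture("side");t=capture("top")
a=cv2.resize(p["pixels"][130:290,210:370],None,fx=2.5,fy=2.5,interpolation=2); b=cv2.resize(t["pixels"][140:240,285:355],None,fx=4,fy=4,interpolation=2)
o=np.zeros((400,690,3),np.uint8); o[:400,:400]=a; o[:400,405:685]=b; cv2.imwrite("pics/c8.png",o)
E
```

```text
13.0833 tcp [ 430.  -217.9  249.2] z [ 0.501 -0.021 -0.865] y [-0.377 -0.905 -0.197] tip [ 438.5 -218.3  234.5] j [-0.953 -0.057  1.928  0.494  0.99   0.846] F [ 0.7 -0.5  0.2]
```

View pics/c8.png

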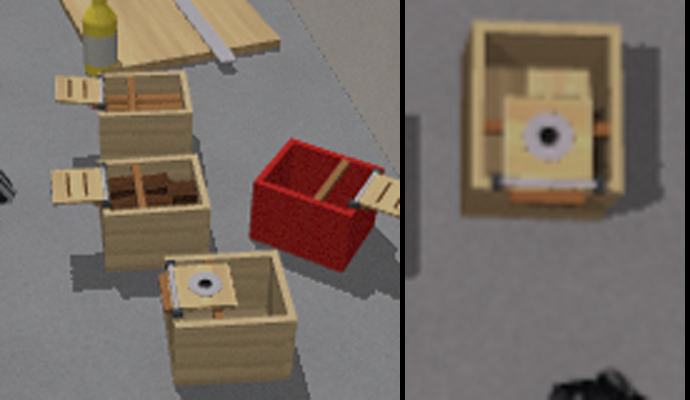

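The marker lies flat over the bin, disc up at crop (548,135). The bin's back-left rim corner is at the same pixel as before (302,145), and the hand is clear.

```bash
python3 -c "
from rig import finish_job
print(finish_job())"
```

```text
the job is handed in; nothing more can be done
None
```

The empty bin's marker now lies flat back over its mouth with the disc showing; the bin did not visibly move, the other bins in view look undisturbed, the hand is clear, and the job was handed in at about 13 s.

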